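Set the shaker's speed selector by fingertip and start it

TASK

Set the bench shaker to speed four and start it. With a fingertip, push the black pointer of the speed selector round clockwise, click by click, until it rests at the fourth white mark after the red off mark, without running past that mark; only then press the green button fully down, let it come up again and take the hand away. Do not grip or lift anything, leave the red button alone, and leave the jar in its cup and everything else on the bench where it stands.

Things in the scene. Friction and masses are not known exactly. Their poses are not given: they have to be found in the camera images.
- shaker: bench shaker, fixed to the bench: white console 170 mm deep (x) by 240 mm wide (y) with a flat level grey top face 55 mm above the bench, and behind it (+x) a low grey deck whose cup holds a jar. Origin on the bench under the middle of the console; x points away from the operator's side, y to the left, z up. The selector's axis stands on the face at (0, 45) mm; the two buttons are at (35, -75) and (-35, -75) mm, which is which varies; the jar's cup at (150, 0) mm
- dial_centre (a point): the point where the selector's axis meets the console's top face; axes as the shaker's. Seven marks lie round it at 58 mm, 30 degrees apart: the larger red off mark at +y of it (left), then going clockwise six white ones, the third at +x (away), the sixth at -y (right)
- red_mark (a point): the red off mark on the face, 11 mm across, where the pointer stands at joint value 0
- mark4 (a point): the fourth white mark clockwise from the red one, 8 mm across, 58 mm from the axis
- selector (a joint): angle of the selector in rad, 0 at the red off mark, growing clockwise seen from above; it clicks into rest every 0.524 rad (30 degrees), 2.094 at the fourth white mark; stops just outside 0 and 3.14. It starts at the off mark or the first or second white mark. Pushing it over a click takes about 4 to 5 N at 35 mm from the axis, hardest soon after leaving rest; once half way (0.26 rad) to the next rest it snaps forward by itself into that rest, ahead of the finger, and stays
- pointer: black pointer, the bar on top of the selector that turns with it: 10 mm thick, upright, from 15 mm behind the axis to 45 mm ahead of it, from 11.5 to 39.5 mm above the console face, with a white line on its top; under it a round hub 48 mm across rises to 11.5 mm above the face. Origin on the axis at the height of the face; x along the bar towards the mark it shows, z up. To turn it clockwise push its left side as seen looking along x (its +y side)
- pointer_tip (a point): top of the pointer's outer end, 45 mm from the axis and 39.5 mm above the face
- start (a joint): travel of the green start button in m: 0 up, 0.006 fully down; springs back; about 4 N holds it fully down
- start_top (a point): centre of the top of the green round start button (28 mm across, pressed straight down), 22 mm above the console face when up; round it a black collar 44 mm across, 12 mm high; the point moves with the button
- stop (a joint): travel of the red stop button in m, built like the green one; not to be pressed
- stop_top (a point): centre of the top of the red round stop button; 70 mm from the green one
- jar: clear jar with a yellow cap, 54 mm across, 75 mm tall, loose, standing in the cup on the shaker's deck, its underside 31 mm above the bench; origin at the centre of its underside
- stopwatch: black stopwatch, 70x58x18 mm, lying loose to the right; origin under its middle
- tape_roll: roll of masking tape, 82 mm across, 24 mm high, loose, to the left; origin under its middle
- log_book: blue notebook, 206x154x17 mm, loose, far right; origin under its middle
- weight: round slotted steel weight, 46 mm across, 28 mm high, loose, to the right, beside the scale; origin under its middle
- die_holder: small wooden block with two steel dies, 32x60x26 mm, loose, at the left; origin under its middle
- pen_red: red pen, 138 mm long, 12 mm high, loose, near the front edge; origin under its middle
Not all that is in view belongs to the job. What is shaped like the jar but blue or orange is not meant.

How it is judged:
By the outcome, as a careful person would: the job done as asked, in the order asked, and still so for the second after the job is handed in, with the robot touching nothing.
It also fails if it takes over 48 s, if anything falls off the work surface, if the arm or the gripper's body presses on something with over 40 N, if the wrist force passes 120 N, or if a joint passes its speed limit or range.

ROBOT

A 7-joint arm with a two-finger parallel gripper is mounted at the origin on a cart in front of the work surface, level with it; the furniture and walls round the work are solid. World frame = base frame: x ahead of the robot, y to its left, z up, the work surface at z = 0. Lengths are in m, angles in rad, forces in N, time in s.
With the tool pointing down it reaches from about 0.425 to 1.025 m from the base axis. Payload 3.6 kg.
Tool frame: the origin (TCP) lies between the finger pads; the fingertips stand 19 mm ahead of it and the grasp point (between the pads) is the TCP (arm.tip_reach is the distance from the TCP to the fingertips, in m); z points along the fingers, y is the line along which they close (so a half turn about z gives the same grasp; the last joint's range is limited). The gripper opens to 85 mm and grips with 20 to 120 N. Pads are 22 mm wide; open, the fingers measure 114 mm over their backs; the gripper's body (76 mm by 85 mm) begins 54 mm behind the grasp point. The pads swing forward as they close: fully open they stand 13 mm farther back than shut.
Start: joints at [1.099, 0.591, 0.048, 1.609, -0.033, 0.943, -0.034], TCP at [0.267, -0.674, 0.25] pointing down, gripper open.
Joint ranges: [-2.69, 2.69], [-0.47, 2.24], [-1.27, 1.36], [0.19, 2.51], [-1.53, 4.68], [0.08, 2.07], [-3.09, 3.09]. Speed limits (rad/s): [2.57, 2.57, 3.14, 3.14, 3.14, 3.14, 3.14].

INTERFACE

Orientations are given as a unit quaternion [x, y, z, w].
In Python, from workcell import arm gives the robot as it stands. The module is installed in compiled form; this text tells all that it offers.
- The arm moves only by the tool send_rows, never from a script. Its argument "targets" is a list of rows, each an object with "xyz": the shift along the tool's x, y, z in m, a list of three; "rot": the turn, a rotation vector about the tool's x, y, z in degrees, a list of three. In form: [{"xyz": [tx, ty, tz], "rot": [ax, ay, az]}, ...]. A call has 1 to 5 rows; each row shifts and turns the commanded pose from where the row before left it, along the tool's axes as they then stand; what a row does not reach is not made up. A row lasts 1/10 s, in which the tool goes at most 50 mm and 8.59 degrees, less where a joint would pass 70% of its speed; a pose out of reach is approached as far as the arm can. A call is refused whole if a number of a shift passes 0.05 or a number of a turn 8.59, either way. A call with a gripper value outside its range is refused whole. "grip" is the closure, from -1 (fully open) to 1 (shut), so that 0 is half open, set as the call begins (left out, the last holds). The fingers move at their own pace and stop on an object; "newtons" is the grip in N (left out, the last holds). Time passes only in rows, so rows that do not move let the fingers close. It gives the time, the measured TCP pose, the force, the opening and the grip force at its end, in the units of the state.
- arm.sense(): the state, without advancing time (a new reading comes with each control period).
- arm.get_image(name): name is "scene" or "side" or "wrist"; returns a dict with "image" (480x640x3 uint8, red, green, blue), "fx", "fy", "cx", "cy" (pixels), "dist_coeffs" ([k1, k2, p1, p2, k3] as OpenCV has them; the pictures are not rectified), "R" (3x3) and "t" (3): a world point X has camera coordinates R X + t. Camera axes: x right, y down, z forward; pixel columns grow to the right and rows downward; lengths in m; the calibration is good to about 2 mm. A picture is of the moment at which its call begins. There is no depth.
- arm.sign_off(): hands the job in; it is judged then, once.
The state is a dict: "t": time; "joint_pos": joint angles; "joint_vel": joint speeds; "effort": joint torques, N m; "tcp_pos": TCP position; "tool_rot": TCP orientation; "wrist_force": force on the tool from outside, world axes, zero at the start; "wrist_torque": the same for the moment, N m; "gripper_width": finger opening in m; "grasp_force": force on a finger pad.
Only numpy, scipy, OpenCV 4.12 (cv2) and the standard library are available. Lean on these libraries where they do the work, as an engineer would, in place of code of your own. Each camera call takes 0.05 s, during which the arm holds its last target. There are 200 camera calls.

## Working session

There is one attempt and no reset: what is moved stays moved. The work goes in short steps, Python scripts to look and compute and a tool call to move; the robot and the scene stay as the last step left them, time stands still between calls to the robot, and variables do not carry over. Pictures are saved under pics/ and viewed, at most 10 in all, crops included, and the job is handed in when it is done.

Besides the shell and the picture viewer there is one more tool, called after ">>>" in YAML: its name, and indented under it one key for each argument. send_rows: Moves the arm, as the interface text tells. Its arguments: {"type":"object","properties":{"targets":{"type":"array"},"grip":{"type":"number"},"newtons":{"type":"number"}},"required":["targets"]}

```bash
mkdir -p pics; cat > h.py <<'E'
import numpy as np, cv2, pickle
from workcell import arm
def shot(n,f):
    d=arm.get_image(n); cv2.imwrite(f'pics/{f}.png',cv2.cvtColor(d['image'],cv2.COLOR_RGB2BGR)); pickle.dump(d,open(f'pics/{f}.pkl','wb')); return d
def load(f): return pickle.load(open(f'pics/{f}.pkl','rb'))
def K(d): return np.array([[d['fx'],0,d['cx']],[0,d['fy'],d['cy']],[0,0,1.]])
def ray(d,uv,z):
    p=cv2.undistortPoints(np.array([[uv]],float),K(d),np.array(d['dist_coeffs'],float))[0,0]
    R=np.array(d['R']);t=np.array(d['t']); c=-R.T@t; v=R.T@np.array([p[0],p[1],1]); return c+v*(z-c[2])/v[2]
def proj(d,X):
    return cv2.projectPoints(np.array(X,float).reshape(-1,1,3),cv2.Rodrigues(np.array(d['R'],float))[0],np.array(d['t'],float),K(d),np.array(d['dist_coeffs'],float))[0][:,0]
E
python3 - <<'E'
from h import *
a=shot('scene','s1');b=shot('side','d1')
for d in(a,b): print(-np.array(d['R']).T@d['t'])
s=arm.sense();print(s['tcp_pos'],s['tool_rot'],s['wrist_force'],s['t'],arm.tip_reach)
E
```

```text
[-0.7206027  -0.21609344  1.68107447]
[ 0.00516576 -1.35494447  0.79173949]
[ 0.26716384 -0.67320453  0.24923232] [ 9.82205750e-01  1.87805222e-01 -2.60878589e-04 -9.97475857e-04] [ 0.10436466 -0.10933563  0.2561532 ] 0.1 0.019
```

View pics/s1.png

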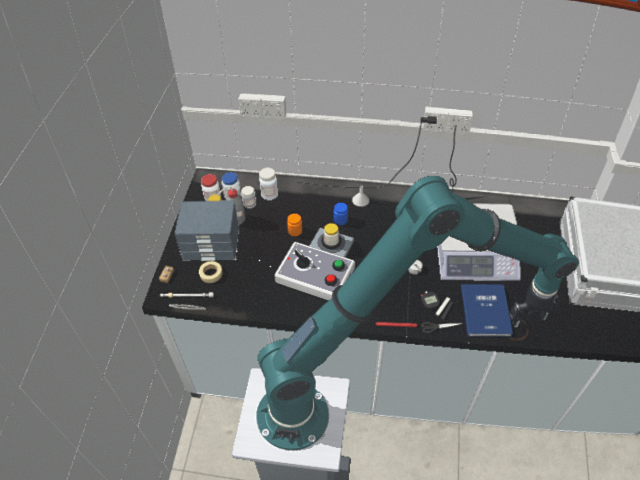

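View pics/d1.png

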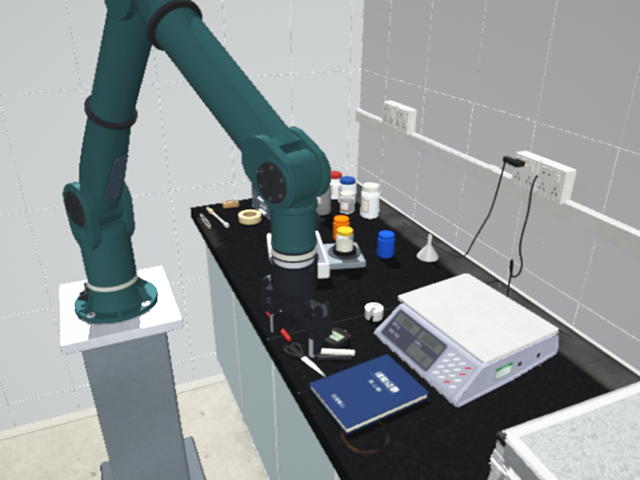

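The scene shows the shaker console at about (315,270), with the selector at (303,260), green button (339,265), red button (331,280) and the yellow-capped jar (331,235). Possible confusions: the red button (331,280) for the green one, and the orange (294,225) and blue (341,213) jars for the yellow-capped one. I'll check the choice in a close crop.

```bash
python3 - <<'E'
from h import *
im=cv2.imread('pics/s1.png')[232:307,265:365]
cv2.imwrite('pics/c1.png',cv2.resize(im,None,fx=8,fy=8,interpolation=cv2.INTER_CUBIC))
d=load('s1')
for n,uv,z in[('green',(339,265),.077),('red',(331,280),.077),('jarcap',(331,229),.106)]: print(n,ray(d,uv,z))
E
```

```text
green [ 0.53963016 -0.07899369  0.077     ]
red [ 0.47165268 -0.05949312  0.077     ]
jarcap [ 0.6770751  -0.03389074  0.106     ]
```

View pics/c1.png

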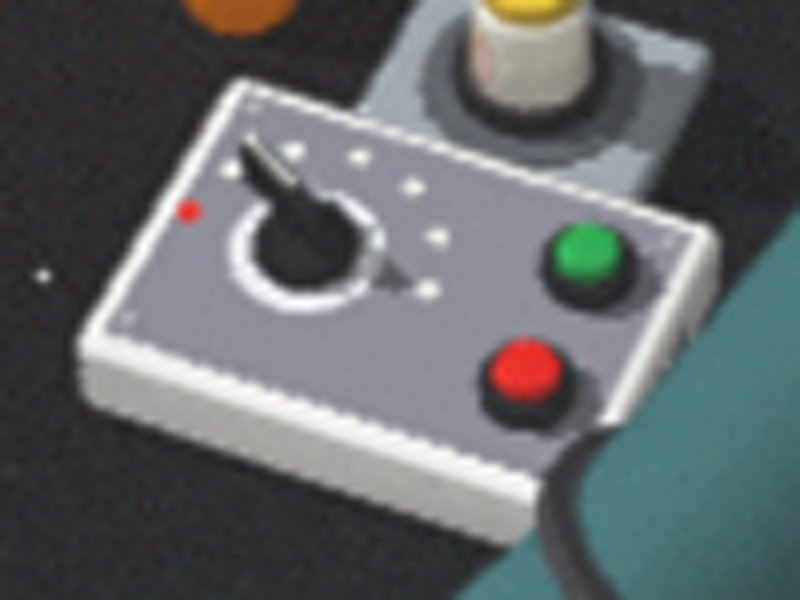

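The crop shows green at the far (+x) side (590,250), red nearer (527,370), the red off mark (188,210), six white marks and the pointer tip (248,143). Next I fit the console pose from these points.

```bash
cat >> h.py <<'E'
from scipy.optimize import least_squares
def marks():
    return [[.058*np.sin(a),.045+.058*np.cos(a),.055] for a in np.radians(30*np.arange(7))]
def W(p,L):
    L=np.array(L,float);c,s=np.cos(p[2]),np.sin(p[2]); return np.c_[p[0]+c*L[:,0]-s*L[:,1],p[1]+s*L[:,0]+c*L[:,1],L[:,2]]
def fit(d,L,uv,p0):
    r=least_squares(lambda p:(proj(d,W(p,L))-uv).ravel(),p0); print('rms px',np.sqrt(np.mean(r.fun**2)),r.x); return r.x
def tip(a): return [.045*np.sin(a),.045+.045*np.cos(a),.0945]
E
python3 - <<'E'
from h import *
d=load('s1')
o=lambda a:np.array([265,232])+(np.array(a)+.5)/8-.5
uv=o([[188,210],[230,168],[292,150],[358,157],[412,187],[437,237],[427,289],[590,245],[525,362]])
L=marks()+[[.035,-.075,.077],[-.035,-.075,.077]]
p=fit(d,L,uv,[.5,-.03,-.2])
for k in range(4): print(k,(proj(d,W(p,[tip(k*np.pi/6),[0,.045,.0945]]))-[265,232]+.5)*8-.5)
print(W(p,[[0,.045,.055],[.035,-.075,.077]]))
s=arm.sense();print(s['joint_pos'])
E
```

```text
rms px 0.14249739160352265 [ 0.53916841  0.00773307 -0.27309591]
0 [[209.03037146 162.77213163]
 [302.29346145 193.33746648]]
1 [[243.17397489 130.50531988]
 [302.29346145 193.33746648]]
2 [[292.67785343 115.09412169]
 [302.29346145 193.33746648]]
3 [[344.67664662 120.40205762]
 [302.29346145 193.33746648]]
[[ 0.55130553  0.0510654   0.055     ]
 [ 0.55264278 -0.07392745  0.077     ]]
[ 1.09949995  0.59204505  0.04832269  1.60972238 -0.03328635  0.94269206
 -0.03371421]
```

```bash
cat >> h.py <<'E'
from scipy.spatial.transform import Rotation as Ro
P=np.array([0.53917,0.00773,-0.27310])
def pose(local,zt,thx):
    "TCP pose for local xy, tip height zt, tool x at world angle thx deg"
    x=W(P,[[*local,0]])[0]; x[2]=zt+.019
    c,s=np.cos(np.radians(thx)),np.sin(np.radians(thx))
    return x,Ro.from_matrix(np.array([[c,s,0],[s,-c,0],[0,0,-1.]]))
def finger(a,off,r,zt):
    "closed finger beside pointer angle a (deg), centre off m to its left, r out"
    A=np.radians(a);u=np.array([np.sin(A),np.cos(A)]);l=np.array([-np.cos(A),np.sin(A)])
    return pose(np.array([0,.045])+r*u+off*l,zt,180+np.degrees(P[2])-a)
def plan(target,n):
    s=arm.sense();x=np.array(s['tcp_pos']);R=Ro.from_quat(s['tool_rot']);X,RT=target
    rv=(R.inv()*RT).as_rotvec()/n; dx=(X-x)/n
    print('from',x.round(4),'to',X.round(4),'F',np.round(s['wrist_force'],2),'t',s['t'])
    for i in range(n): print((R*Ro.from_rotvec(rv*i)).inv().apply(dx).round(4).tolist(),np.degrees(rv).round(2).tolist())
def state():
    s=arm.sense();R=Ro.from_quat(s['tool_rot']);x=R.as_matrix()[:,0]
    print('t',round(s['t'],2),'tcp',np.round(s['tcp_pos'],4),'thx',np.degrees(np.arctan2(x[1],x[0])).round(1),'z',R.as_matrix()[:,2].round(3),'F',np.round(s['wrist_force'],2),'w',s['gripper_width'])
E
python3 - <<'E'
from h import *
t=finger(30,.026,.032,.075); t[0][2]=.22
plan(t,20)
E
```

```text
from [ 0.2672 -0.6732  0.2492] to [0.556 0.092 0.22 ] F [ 0.1  -0.11  0.26] t 0.1
[0.0275, -0.0302, 0.0015] [-0.0, -0.01, -5.64]
[0.0304, -0.0274, 0.0015] [-0.0, -0.01, -5.64]
[0.0329, -0.0243, 0.0015] [-0.0, -0.01, -5.64]
[0.0351, -0.0209, 0.0015] [-0.0, -0.01, -5.64]
[0.037, -0.0174, 0.0015] [-0.0, -0.01, -5.64]
[0.0386, -0.0136, 0.0015] [-0.0, -0.01, -5.64]
[0.0397, -0.0098, 0.0015] [-0.0, -0.01, -5.64]
[0.0405, -0.0058, 0.0015] [-0.0, -0.01, -5.64]
[0.0409, -0.0018, 0.0015] [-0.0, -0.01, -5.64]
[0.0408, 0.0022, 0.0015] [-0.0, -0.01, -5.64]
[0.0404, 0.0062, 0.0015] [-0.0, -0.01, -5.64]
[0.0396, 0.0101, 0.0015] [-0.0, -0.01, -5.64]
[0.0384, 0.014, 0.0015] [-0.0, -0.01, -5.64]
[0.0369, 0.0177, 0.0015] [-0.0, -0.01, -5.64]
[0.035, 0.0212, 0.0015] [-0.0, -0.01, -5.64]
[0.0327, 0.0245, 0.0015] [-0.0, -0.01, -5.64]
[0.0302, 0.0276, 0.0015] [-0.0, -0.01, -5.64]
[0.0273, 0.0305, 0.0015] [-0.0, -0.01, -5.64]
[0.0242, 0.033, 0.0015] [-0.0, -0.01, -5.64]
[0.0208, 0.0352, 0.0015] [-0.0, -0.01, -5.64]
```

>>> send_rows:
  targets:
    - {"xyz": [0.0275, -0.03, 0.0015], "rot": [0, 0, -5.64]}
    - {"xyz": [0.03, -0.0275, 0.0015], "rot": [0, 0, -5.64]}
    - {"xyz": [0.033, -0.0245, 0.0015], "rot": [0, 0, -5.64]}
    - {"xyz": [0.035, -0.021, 0.0015], "rot": [0, 0, -5.64]}
    - {"xyz": [0.037, -0.0175, 0.0015], "rot": [0, 0, -5.64]}
  grip: 1
  newtons: 30

```text
t: 0.6
tcp_pos: [0.3391, -0.4807, 0.2424]
tool_rot: [0.906, 0.423, -0.0, -0.0]
wrist_force: [1.5, 0.2, -0.1]
gripper_width: 0.0124
grasp_force: 0.0
```

>>> send_rows:
  targets:
    - {"xyz": [0.0385, -0.0135, 0.0015], "rot": [0, 0, -5.64]}
    - {"xyz": [0.0395, -0.01, 0.0015], "rot": [0, 0, -5.64]}
    - {"xyz": [0.0405, -0.006, 0.0015], "rot": [0, 0, -5.64]}
    - {"xyz": [0.041, -0.002, 0.0015], "rot": [0, 0, -5.64]}
    - {"xyz": [0.041, 0.002, 0.0015], "rot": [0, 0, -5.64]}

```text
t: 1.1
tcp_pos: [0.4106, -0.2893, 0.2351]
tool_rot: [0.776, 0.631, -0.0, -0.0]
wrist_force: [1.0, -0.2, 0.6]
gripper_width: -0.0001
grasp_force: 0.0
```

>>> send_rows:
  targets:
    - {"xyz": [0.0405, 0.006, 0.0015], "rot": [0, 0, -5.64]}
    - {"xyz": [0.0395, 0.01, 0.0015], "rot": [0, 0, -5.64]}
    - {"xyz": [0.0385, 0.014, 0.0015], "rot": [0, 0, -5.64]}
    - {"xyz": [0.037, 0.0175, 0.0015], "rot": [0, 0, -5.64]}
    - {"xyz": [0.035, 0.021, 0.0015], "rot": [0, 0, -5.64]}

```text
t: 1.6
tcp_pos: [0.482, -0.0979, 0.2276]
tool_rot: [0.599, 0.801, -0.0, -0.0]
wrist_force: [0.6, 0.3, 0.0]
gripper_width: -0.0001
grasp_force: 0.0
```

>>> send_rows:
  targets:
    - {"xyz": [0.0325, 0.0245, 0.0015], "rot": [0, 0, -5.64]}
    - {"xyz": [0.03, 0.0275, 0.0015], "rot": [0, 0, -5.64]}
    - {"xyz": [0.0275, 0.0305, 0.0015], "rot": [0, 0, -5.64]}
    - {"xyz": [0.024, 0.033, 0.0015], "rot": [0, 0, -5.64]}
    - {"xyz": [0.021, 0.035, 0.0015], "rot": [0, 0, -5.64]}

```text
t: 2.1
tcp_pos: [0.5538, 0.093, 0.2199]
tool_rot: [0.385, 0.923, -0.0, -0.0]
wrist_force: [0.4, -0.2, 0.2]
gripper_width: 0.0
grasp_force: 0.0
```

```bash
python3 - <<'E'
from h import *
shot('wrist','w1'); state()
plan(finger(30,.026,.032,.105),5)
E
```

```text
t 2.15 tcp [0.5565 0.1023 0.2209] thx 135.3 z [ 0.005  0.009 -1.   ] F [2.52 6.06 1.76] w -0.00013998951100098274
from [0.5565 0.1023 0.2209] to [0.556 0.092 0.124] F [2.52 6.06 1.76] t 2.15
[-0.0014, -0.0017, 0.0194] [0.11, -0.03, 0.19]
[-0.0014, -0.0017, 0.0194] [0.11, -0.03, 0.19]
[-0.0014, -0.0016, 0.0194] [0.11, -0.03, 0.19]
[-0.0014, -0.0016, 0.0194] [0.11, -0.03, 0.19]
[-0.0014, -0.0015, 0.0194] [0.11, -0.03, 0.19]
```

View pics/w1.png

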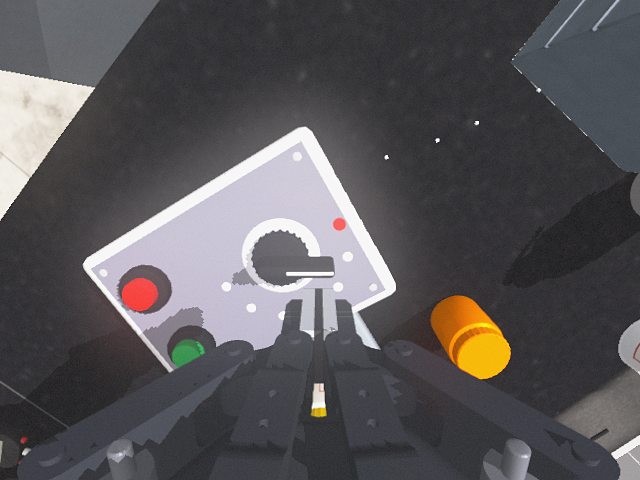

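The wrist view shows the pointer's white line around (310,273), the red mark (339,224), first white mark (347,256), red button (139,294) and green (188,352). The fingers are clear. I'll check the pose against this view and lower.

>>> send_rows:
  targets:
    - {"xyz": [0, 0, 0.019], "rot": [0, 0, 0]}
    - {"xyz": [0, 0, 0.019], "rot": [0, 0, 0]}
    - {"xyz": [0, 0, 0.019], "rot": [0, 0, 0]}
    - {"xyz": [0, 0, 0.019], "rot": [0, 0, 0]}
    - {"xyz": [0, 0, 0.019], "rot": [0, 0, 0]}

```text
t: 2.65
tcp_pos: [0.5534, 0.0912, 0.1243]
tool_rot: [0.387, 0.922, -0.0, -0.0]
wrist_force: [-0.5, -0.1, 0.6]
gripper_width: -0.0
grasp_force: 0.0
```

```bash
python3 - <<'E'
from h import *
d=load('w1'); m=marks()
p=fit(d,[m[0],m[1],m[2],m[5],m[6]],np.array([[339,224],[347,256],[337,287],[251,308],[226,287.]]),P)
for k in range(3): print(k,proj(d,W(p,[tip(k*np.pi/6),[0,.045,.0945]])).round(0).tolist())
plan(finger(30,.026,.032,.075),3)
print(arm.sense()['joint_pos'])
E
```

```text
rms px 0.31910341639813694 [ 0.54024035  0.00535553 -0.26529234]
0 [[326.0, 246.0], [275.0, 274.0]]
1 [[334.0, 274.0], [275.0, 274.0]]
2 [[326.0, 301.0], [275.0, 274.0]]
from [0.5534 0.0912 0.1243] to [0.556 0.092 0.094] F [-0.48 -0.07  0.56] t 2.65
[-0.0004, 0.0008, 0.0101] [-0.01, -0.0, 0.02]
[-0.0004, 0.0008, 0.0101] [-0.01, -0.0, 0.02]
[-0.0004, 0.0008, 0.0101] [-0.01, -0.0, 0.02]
[ 0.08854056  0.60482881 -0.46035823  2.05590729  0.47549704  0.58467796
  0.07051817]
```

Both views agree: the pointer is at the first white mark, so it needs 3 clicks. I'll lower, then approach the pointer's left side.

>>> send_rows:
  targets:
    - {"xyz": [-0.0005, 0.001, 0.01], "rot": [0, 0, 0]}
    - {"xyz": [-0.0005, 0.001, 0.01], "rot": [0, 0, 0]}
    - {"xyz": [0, 0.0005, 0.01], "rot": [0, 0, 0]}
    - {"xyz": [0, 0, 0], "rot": [0, 0, 0]}

```text
t: 3.05
tcp_pos: [0.5557, 0.0926, 0.0943]
tool_rot: [0.387, 0.922, -0.001, -0.001]
wrist_force: [-0.6, 0.5, 0.5]
gripper_width: 0.0004
grasp_force: 0.0
```

>>> send_rows:
  targets:
    - {"xyz": [-0.002, 0, 0], "rot": [0, 0, 0]}
    - {"xyz": [-0.002, 0, 0], "rot": [0, 0, 0]}
    - {"xyz": [-0.002, 0, 0], "rot": [0, 0, 0]}
    - {"xyz": [0, 0, 0], "rot": [0, 0, 0]}

```text
t: 3.45
tcp_pos: [0.561, 0.088, 0.0958]
tool_rot: [0.388, 0.922, 0.0, 0.001]
wrist_force: [-0.2, -0.6, 0.5]
gripper_width: 0.0001
grasp_force: 0.0
```

```bash
cat >> h.py <<'E'
def rel():
    "tool-frame offset of finger from dial axis (off,r) and pointer angle to which finger is parallel"
    s=arm.sense();R=Ro.from_quat(s['tool_rot']);c=W(P,[[0,.045,0]])[0];c[2]=s['tcp_pos'][2]
    q=R.inv().apply(np.array(s['tcp_pos'])-c);x=R.as_matrix()[:,0]
    print('off,r',q[:2].round(4),'parallel a',(180+np.degrees(P[2])-np.degrees(np.arctan2(x[1],x[0]))).round(1)); state()
E
python3 - <<'E'
from h import *
rel(); d=shot('wrist','w2')
E
```

```text
off,r [0.0196 0.0328] parallel a 30.0
t 3.45 tcp [0.561  0.088  0.0958] thx 134.4 z [ 0.001 -0.    -1.   ] F [-0.19 -0.64  0.53] w 0.00010925853057401962
```

View pics/w2.png

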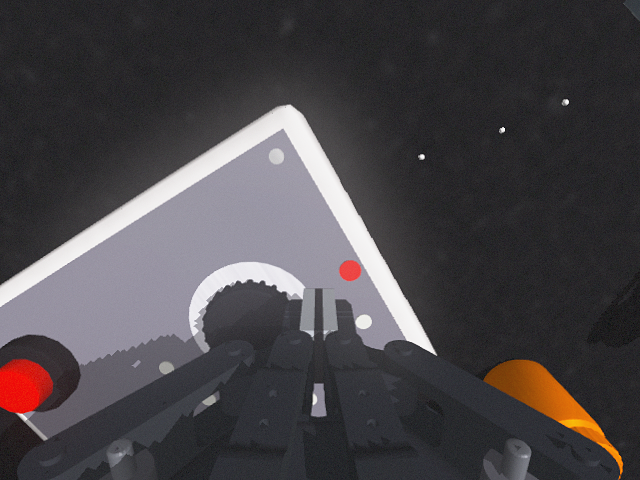

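The finger is beside the pointer with the hub visible at its left (250,320), and the pointer is hidden behind the finger. Now I push along the arc.

>>> send_rows:
  targets:
    - {"xyz": [-0.0018, 0, 0], "rot": [0, 0, 0]}
    - {"xyz": [-0.0017, 0.0008, 0], "rot": [0, 0, 3]}
    - {"xyz": [-0.0017, 0.0008, 0], "rot": [0, 0, 3]}
    - {"xyz": [-0.0017, 0.0008, 0], "rot": [0, 0, 3]}

```text
t: 3.9
tcp_pos: [0.5656, 0.0861, 0.0952]
tool_rot: [0.459, 0.888, 0.0, -0.001]
wrist_force: [-3.0, 3.5, 0.9]
gripper_width: 0.0001
grasp_force: 2.0
```

```bash
python3 -c "
from h import *
rel()"
```

```text
off,r [0.0202 0.0319] parallel a 39.0
t 3.9 tcp [0.5656 0.0861 0.0952] thx 125.4 z [-0.002  0.001 -1.   ] F [-3.01  3.49  0.89] w 8.137944810888483e-05
```

>>> send_rows:
  targets:
    - {"xyz": [-0.0017, 0.0008, 0], "rot": [0, 0, 3]}
    - {"xyz": [-0.0017, 0.0008, 0], "rot": [0, 0, 3]}

```text
t: 4.1
tcp_pos: [0.5688, 0.0847, 0.0953]
tool_rot: [0.504, 0.863, 0.0, -0.001]
wrist_force: [-1.9, 2.2, 0.9]
gripper_width: -0.0
grasp_force: 1.5
```

>>> send_rows:
  targets:
    - {"xyz": [-0.0012, 0.0006, 0], "rot": [0, 0, 2]}
    - {"xyz": [-0.0006, 0.0003, 0], "rot": [0, 0, 1]}

```text
t: 4.3
tcp_pos: [0.5717, 0.0824, 0.0954]
tool_rot: [0.527, 0.85, 0.0, -0.0]
wrist_force: [-0.1, 0.9, -0.1]
gripper_width: -0.0002
grasp_force: 0.7
```

```bash
python3 -c "
from h import *
rel()"
```

```text
off,r [0.019  0.0322] parallel a 47.9
t 4.3 tcp [0.5717 0.0824 0.0954] thx 116.4 z [ 0.     0.001 -1.   ] F [-0.07  0.95 -0.07] w -0.00024716623655496463
```

```bash
python3 - <<'E'
from h import *
rel(); shot('scene','s2')
im=cv2.imread('pics/s2.png')[222:297,255:355]
cv2.imwrite('pics/c2.png',cv2.resize(im,None,fx=8,fy=8,interpolation=cv2.INTER_CUBIC))
d=load('s2')
for k in range(5): print(k,((proj(d,W(P,[tip(k*np.pi/6),[0,.045,.0945]]))-[255,222]+.5)*8-.5).round().tolist())
E
```

```text
off,r [0.019  0.0322] parallel a 47.9
t 4.3 tcp [0.5717 0.0824 0.0954] thx 116.4 z [ 0.     0.001 -1.   ] F [-0.07  0.95 -0.07] w -0.00024716623655496463
0 [[289.0, 243.0], [382.0, 273.0]]
1 [[323.0, 211.0], [382.0, 273.0]]
2 [[373.0, 195.0], [382.0, 273.0]]
3 [[425.0, 200.0], [382.0, 273.0]]
4 [[466.0, 225.0], [382.0, 273.0]]
```

View pics/c2.png

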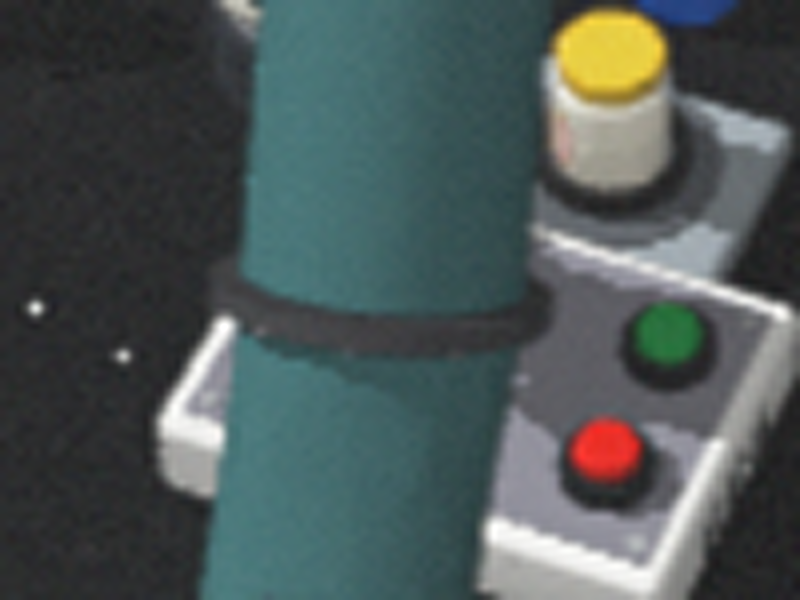

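The arm hides the dial in the scene view, so I'll go by force: the next contact should come near a parallel angle of 60° if the click completed.

>>> send_rows:
  targets:
    - {"xyz": [-0.0017, 0.0009, 0], "rot": [0, 0, 3]}
    - {"xyz": [-0.0017, 0.0009, 0], "rot": [0, 0, 3]}
    - {"xyz": [0, 0, 0], "rot": [0, 0, 0]}

```text
t: 4.65
tcp_pos: [0.5754, 0.0784, 0.0954]
tool_rot: [0.571, 0.821, -0.0, 0.001]
wrist_force: [0.1, 0.5, -0.2]
gripper_width: -0.0001
grasp_force: 0.0
```

>>> send_rows:
  targets:
    - {"xyz": [-0.0017, 0.0009, 0], "rot": [0, 0, 3]}
    - {"xyz": [-0.0017, 0.0009, 0], "rot": [0, 0, 3]}

```text
t: 4.85
tcp_pos: [0.5777, 0.0762, 0.0953]
tool_rot: [0.613, 0.79, -0.0, 0.0]
wrist_force: [-0.1, -0.1, 0.6]
gripper_width: -0.0003
grasp_force: 0.0
```

>>> send_rows:
  targets:
    - {"xyz": [-0.0017, 0.0009, 0], "rot": [0, 0, 3]}
    - {"xyz": [-0.0017, 0.0009, 0], "rot": [0, 0, 3]}

```text
t: 5.05
tcp_pos: [0.5801, 0.0739, 0.0953]
tool_rot: [0.654, 0.757, 0.0, -0.0]
wrist_force: [-1.6, 2.8, -0.6]
gripper_width: 0.0001
grasp_force: 1.4
```

```bash
python3 -c "
from h import *
rel()"
```

```text
off,r [0.0184 0.0318] parallel a 66.0
t 5.05 tcp [0.5801 0.0739 0.0953] thx 98.4 z [-0.  0. -1.] F [-1.56  2.78 -0.61] w 0.00010891962633614258
```

>>> send_rows:
  targets:
    - {"xyz": [-0.0017, 0.0009, 0], "rot": [0, 0, 3]}
    - {"xyz": [-0.0017, 0.0009, 0], "rot": [0, 0, 3]}

```text
t: 5.25
tcp_pos: [0.5819, 0.0725, 0.0953]
tool_rot: [0.692, 0.722, 0.001, -0.001]
wrist_force: [-0.7, 4.9, 0.2]
gripper_width: 0.0002
grasp_force: 1.8
```

>>> send_rows:
  targets:
    - {"xyz": [-0.0017, 0.0009, 0], "rot": [0, 0, 3]}
    - {"xyz": [-0.0017, 0.0009, 0], "rot": [0, 0, 3]}

```text
t: 5.45
tcp_pos: [0.5841, 0.0687, 0.0953]
tool_rot: [0.729, 0.685, 0.001, -0.0]
wrist_force: [-0.7, 1.4, -0.3]
gripper_width: 0.0
grasp_force: 1.1
```

```bash
python3 -c "
from h import *
rel()"
```

```text
off,r [0.0196 0.0317] parallel a 77.9
t 5.45 tcp [0.5841 0.0687 0.0953] thx 86.5 z [ 0.     0.002 -1.   ] F [-0.73  1.4  -0.27] w 4.416416200038313e-05
```

>>> send_rows:
  targets:
    - {"xyz": [-0.0006, 0.0003, 0], "rot": [0, 0, 1]}
    - {"xyz": [-0.0006, 0.0003, 0], "rot": [0, 0, 1]}
    - {"xyz": [0, 0, 0], "rot": [0, 0, 0]}

```text
t: 5.75
tcp_pos: [0.5848, 0.0655, 0.0953]
tool_rot: [0.741, 0.672, -0.0, 0.0]
wrist_force: [0.3, 0.1, -0.7]
gripper_width: -0.0001
grasp_force: 0.0
```

>>> send_rows:
  targets:
    - {"xyz": [-0.0017, 0.0009, 0], "rot": [0, 0, 3]}
    - {"xyz": [-0.0017, 0.0009, 0], "rot": [0, 0, 3]}
    - {"xyz": [0, 0, 0], "rot": [0, 0, 0]}

```text
t: 6.05
tcp_pos: [0.586, 0.0616, 0.0952]
tool_rot: [0.775, 0.632, -0.0, 0.0]
wrist_force: [0.3, -0.3, -0.2]
gripper_width: -0.0002
grasp_force: 0.0
```

>>> send_rows:
  targets:
    - {"xyz": [-0.0017, 0.0009, 0], "rot": [0, 0, 3]}
    - {"xyz": [-0.0011, 0.0006, 0], "rot": [0, 0, 2]}
    - {"xyz": [0, 0, 0], "rot": [0, 0, 0]}

```text
t: 6.35
tcp_pos: [0.5868, 0.059, 0.0953]
tool_rot: [0.801, 0.598, -0.0, 0.0]
wrist_force: [0.3, -0.6, -0.5]
gripper_width: 0.0003
grasp_force: 0.0
```

```bash
python3 -c "
from h import *
rel();shot('side','d2')
d=load('d2');o=proj(d,W(P,[[0,.045,.0945]]))[0];print(o)
for k in range(6): print(k,proj(d,W(P,[tip(k*np.pi/6)])).round(0))
im=cv2.imread('pics/d2.png');x,y=[int(v) for v in o];c=im[y-40:y+35,x-50:x+50];print(x-50,y-40);cv2.imwrite('pics/c3.png',cv2.resize(c,None,fx=8,fy=8,interpolation=cv2.INTER_CUBIC))"
```

```text
off,r [0.0177 0.0317] parallel a 90.9
t 6.35 tcp [0.5868 0.059  0.0953] thx 73.5 z [-0.    -0.001 -1.   ] F [ 0.35 -0.57 -0.51] w 0.00028735072917676185
[294.86733609 229.48425486]
0 [[293. 224.]]
1 [[301. 224.]]
2 [[306. 226.]]
3 [[309. 229.]]
4 [[308. 232.]]
5 [[304. 234.]]
244 189
```

View pics/c3.png

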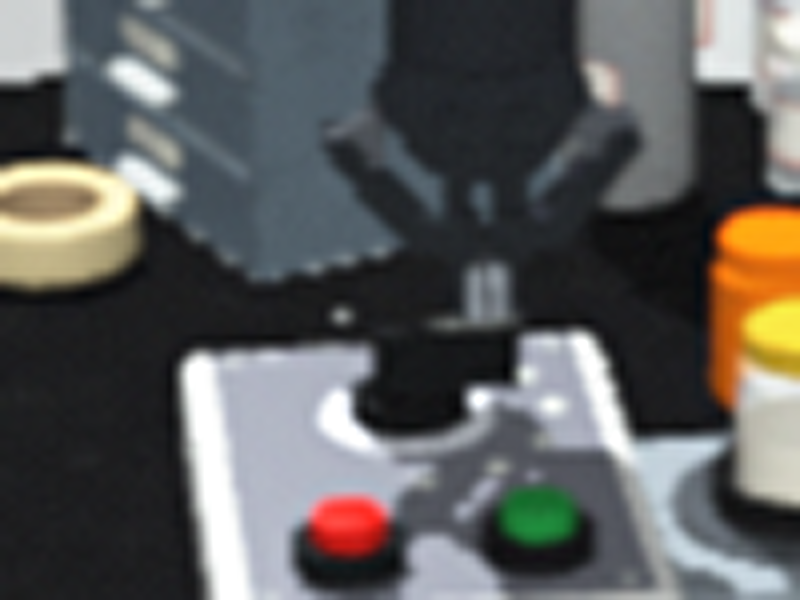

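The side view confirms the pointer end at (309,229) full-frame, i.e. third mark (90°), and the hand is not touching. Now the last click, in small steps.

>>> send_rows:
  targets:
    - {"xyz": [-0.0017, 0.0009, 0], "rot": [0, 0, 3]}
    - {"xyz": [-0.0017, 0.0009, 0], "rot": [0, 0, 3]}
    - {"xyz": [-0.0017, 0.0009, 0], "rot": [0, 0, 3]}

```text
t: 6.7
tcp_pos: [0.588, 0.0556, 0.0953]
tool_rot: [0.846, 0.533, 0.001, -0.001]
wrist_force: [0.4, 3.2, -0.2]
gripper_width: 0.0002
grasp_force: 1.9
```

>>> send_rows:
  targets:
    - {"xyz": [-0.0011, 0.0006, 0], "rot": [0, 0, 2]}
    - {"xyz": [-0.0011, 0.0006, 0], "rot": [0, 0, 2]}

```text
t: 6.9
tcp_pos: [0.5883, 0.053, 0.0954]
tool_rot: [0.864, 0.503, 0.001, -0.0]
wrist_force: [0.3, 3.5, -1.1]
gripper_width: 0.0002
grasp_force: 1.7
```

>>> send_rows:
  targets:
    - {"xyz": [-0.0011, 0.0006, 0], "rot": [0, 0, 2]}
    - {"xyz": [0, 0, 0], "rot": [0, 0, 0]}

```text
t: 7.1
tcp_pos: [0.5877, 0.0493, 0.0953]
tool_rot: [0.873, 0.488, -0.0, 0.0]
wrist_force: [0.7, 1.4, -0.4]
gripper_width: 0.0004
grasp_force: 0.6
```

```bash
python3 -c "
from h import *
rel()"
```

```text
off,r [0.0176 0.0319] parallel a 106.0
t 7.1 tcp [0.5877 0.0493 0.0953] thx 58.4 z [-0.    -0.001 -1.   ] F [ 0.69  1.4  -0.41] w 0.0003620680232891008
```

>>> send_rows:
  targets:
    - {"xyz": [-0.0006, 0.0003, 0], "rot": [0, 0, 1]}
    - {"xyz": [0, 0, 0], "rot": [0, 0, 0]}

```text
t: 7.3
tcp_pos: [0.5875, 0.0483, 0.0953]
tool_rot: [0.877, 0.48, -0.0, 0.0]
wrist_force: [0.2, 0.5, -1.0]
gripper_width: 0.0
grasp_force: 0.4
```

>>> send_rows:
  targets:
    - {"xyz": [-0.0006, 0.0003, 0], "rot": [0, 0, 1]}
    - {"xyz": [0, 0, 0], "rot": [0, 0, 0]}

```text
t: 7.5
tcp_pos: [0.5875, 0.0481, 0.0953]
tool_rot: [0.881, 0.472, -0.0, 0.0]
wrist_force: [0.4, 0.2, -0.3]
gripper_width: -0.0002
grasp_force: 0.2
```

>>> send_rows:
  targets:
    - {"xyz": [-0.0006, 0.0003, 0], "rot": [0, 0, 1]}
    - {"xyz": [0, 0, 0], "rot": [0, 0, 0]}

```text
t: 7.7
tcp_pos: [0.5874, 0.0477, 0.0953]
tool_rot: [0.885, 0.465, -0.0, 0.0]
wrist_force: [-0.3, 1.2, -0.3]
gripper_width: 0.0004
grasp_force: 0.2
```

The force is gone, so the click has probably completed. I back away, rise and check.

>>> send_rows:
  targets:
    - {"xyz": [0.006, 0, 0], "rot": [0, 0, 0]}
    - {"xyz": [0.006, 0, 0], "rot": [0, 0, 0]}
    - {"xyz": [0, 0, -0.04], "rot": [0, 0, 0]}
    - {"xyz": [0, 0, -0.04], "rot": [0, 0, 0]}
    - {"xyz": [0, 0, -0.03], "rot": [0, 0, 0]}

```text
t: 8.2
tcp_pos: [0.595, 0.0587, 0.2073]
tool_rot: [0.885, 0.466, 0.001, 0.0]
wrist_force: [0.1, -0.3, 0.9]
gripper_width: -0.0001
grasp_force: 0.0
```

```bash
python3 - <<'E'
from h import *
d=shot('wrist','w3');f=load('d2')
g=shot('side','d3');cv2.imwrite('pics/c4.png',np.hstack([cv2.resize(cv2.imread('pics/d3.png')[189:264,244:344],(400,300),interpolation=cv2.INTER_CUBIC),cv2.resize(cv2.imread('pics/w3.png'),(400,300))]))
for k in range(2,6): print(k,'side',((proj(g,W(P,[tip(k*np.pi/6)]))-[244,189])*4).round(0),'wrist',(proj(d,W(P,[tip(k*np.pi/6),[0,.045,.0945]]))*.625).round(0).tolist())
t=pose([.035,-.075],.10,58); plan(t,5)
E
```

```text
2 side [[249. 147.]] wrist [[196.0, 150.0], [171.0, 178.0]]
3 side [[261. 159.]] wrist [[207.0, 166.0], [171.0, 178.0]]
4 side [[257. 171.]] wrist [[208.0, 184.0], [171.0, 178.0]]
5 side [[238. 181.]] wrist [[200.0, 200.0], [171.0, 178.0]]
from [0.5976 0.0591 0.2099] to [ 0.5526 -0.0739  0.119 ] F [-0.17  1.04 -0.8 ] t 8.3
[-0.0271, 0.0076, 0.0181] [0.08, -0.07, -0.51]
[-0.0272, 0.0073, 0.0181] [0.08, -0.07, -0.51]
[-0.0272, 0.0071, 0.0181] [0.08, -0.07, -0.51]
[-0.0272, 0.0069, 0.0181] [0.08, -0.07, -0.51]
[-0.0273, 0.0067, 0.0182] [0.08, -0.07, -0.51]
```

View pics/c4.png

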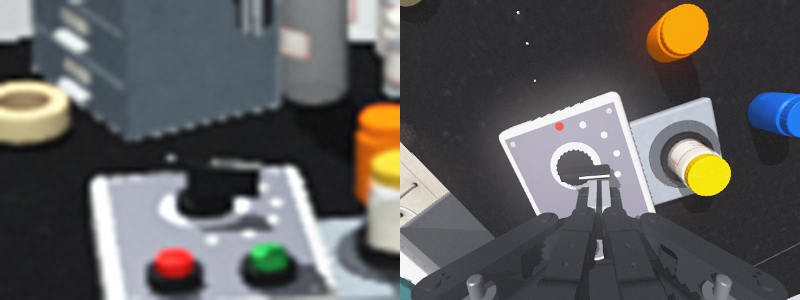

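The side view shows the pointer end at crop (260,168), near the prediction for mark 4 (257,171). I'll confirm with numbers from the wrist image.

```bash
python3 - <<'E'
from h import *
d=load('w3');im=d['image'].astype(int);mn=im.min(2)
n,l,st,c=cv2.connectedComponentsWithStats((mn>205).astype('uint8'))
for i in range(1,n):
    if 20<st[i,4]<2500 and 200<c[i][0]<380 and 170<c[i][1]<310: print(c[i].round(1),st[i])
r=(im[...,0]>180)&(im[...,1]<90)&(im[...,2]<90);ys,xs=np.nonzero(r[:260,200:300]);print('red',xs.mean()+200,ys.mean())
print(proj(d,W(P,marks())).round(0).tolist())
E
```

```text
[334.1 176.9] [330 173   9   9  67]
[292.  199.3] [287 194  11  12 105]
[326.  215.4] [321 210  11  12 101]
[274.1 252.9] [ 240  227   82   76 1610]
[346.2 244.8] [341 240  11  11  94]
[348.  278.3] [343 274  11  10  87]
[310.5 282.6] [287 279  48   8 166]
red 252.78571428571428 201.42857142857142
[[254.0, 200.0], [291.0, 198.0], [325.0, 214.0], [345.0, 243.0], [346.0, 277.0], [331.0, 305.0], [302.0, 322.0]]
```

```bash
python3 - <<'E'
from h import *
d=load('w3');m=marks()
p=fit(d,m[:5],np.array([[253,201.4],[292,199.3],[326,215.4],[346.2,244.8],[348,278.3]]),P)
for k in range(6,10): print(k*15,proj(d,W(p,[[0,.045,.0945],tip(np.radians(k*15))])).round(1).tolist())
im=cv2.imread('pics/w3.png')[220:330,220:380]
cv2.imwrite('pics/c5.png',cv2.resize(im,None,fx=5,fy=5,interpolation=cv2.INTER_CUBIC))
E
```

```text
rms px 0.5504366293948911 [ 0.53933046  0.00606206 -0.26778224]
90 [[274.9, 285.8], [332.9, 267.1]]
105 [[274.9, 285.8], [335.9, 281.7]]
120 [[274.9, 285.8], [334.7, 296.2]]
135 [[274.9, 285.8], [329.6, 309.6]]
```

View pics/c5.png

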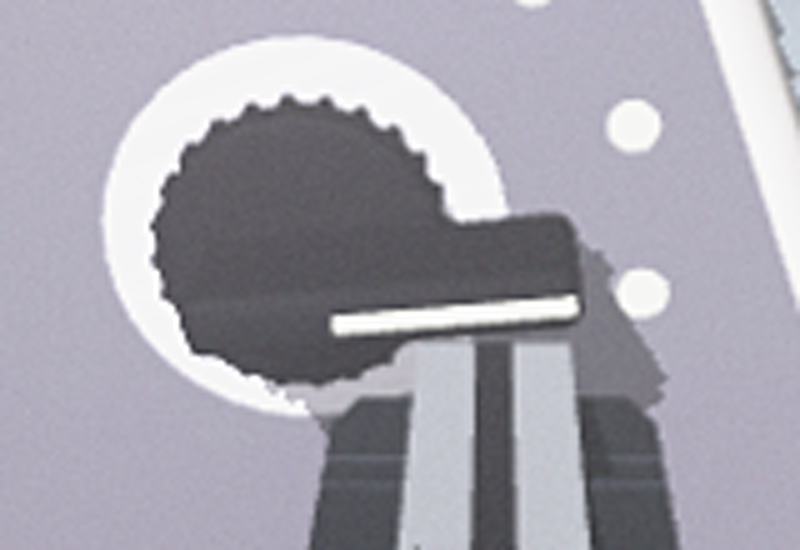

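The white line runs from (286,285) to (335,281), which matches about 105°. So the pointer isn't at mark 4 yet: it's either moving slowly or stuck near half way. I'll measure again after letting time pass.

>>> send_rows:
  targets:
    - {"xyz": [0, 0, 0], "rot": [0, 0, 0]}
    - {"xyz": [0, 0, 0], "rot": [0, 0, 0]}
    - {"xyz": [0, 0, 0], "rot": [0, 0, 0]}

```text
t: 8.6
tcp_pos: [0.5933, 0.058, 0.2037]
tool_rot: [0.885, 0.465, -0.002, -0.001]
wrist_force: [0.0, -0.5, -0.2]
gripper_width: -0.0
grasp_force: 0.0
```

```bash
cat >> h.py <<'E'
def ang(f):
    "pointer angle from the white line in the wrist image"
    d=shot('wrist',f);mn=d['image'].min(2);n,l,st,c=cv2.connectedComponentsWithStats((mn>205).astype('uint8'))
    pr=np.radians(np.arange(0,181,1)); ax=proj(d,W(P,[[0,.045,.0945]]))[0]
    for i in range(1,n):
        if 60<st[i,4]<600 and np.hypot(*(c[i]-ax))<80:
            ys,xs=np.nonzero(l==i);vx,vy,_,_=cv2.fitLine(np.c_[xs,ys].astype(np.float32),cv2.DIST_L2,0,.01,.01).ravel()
            g=[];
            for a in pr:
                q=proj(d,W(P,[[0,.045,.0945],tip(a)]));e=(q[1]-q[0])/np.hypot(*(q[1]-q[0]));g.append(abs(e[0]*vy-e[1]*vx))
            print('line',c[i].round(1),st[i],'axis',ax.round(1),'angle',np.argmin(g))
E
python3 -c "
from h import *
ang('w4');state()"
```

```text
line [350.2 277.4] [345 273  11  10  86] axis [274.9 283.5] angle 96
line [312.3 282. ] [288 279  50   7 175] axis [274.9 283.5] angle 104
t 8.65 tcp [0.5934 0.0579 0.2038] thx 55.5 z [-0.003 -0.    -1.   ] F [-0.03 -0.21 -0.12] w 9.060065490416884e-05
```

The pointer is stuck at about 104°, just short of half way, and the finger lags it by about 5°. I go back down on its left side and push a few degrees more.

```bash
python3 -c "
from h import *
plan(finger(109,.029,.032,.076),4)"
```

```text
from [0.5934 0.0579 0.2038] to [0.5941 0.0567 0.095 ] F [-0.03 -0.21 -0.12] t 8.65
[-0.0001, 0.0004, 0.0272] [-0.03, 0.03, 0.03]
[-0.0001, 0.0004, 0.0272] [-0.03, 0.03, 0.03]
[-0.0001, 0.0004, 0.0272] [-0.03, 0.03, 0.03]
[-0.0001, 0.0003, 0.0272] [-0.03, 0.03, 0.03]
```

>>> send_rows:
  targets:
    - {"xyz": [0, 0.0005, 0.035], "rot": [0, 0, 0]}
    - {"xyz": [0, 0.0005, 0.035], "rot": [0, 0, 0]}
    - {"xyz": [0, 0.0005, 0.025], "rot": [0, 0, 0]}
    - {"xyz": [0, 0, 0.013], "rot": [0, 0, 0]}
    - {"xyz": [0, 0, 0], "rot": [0, 0, 0]}

```text
t: 9.15
tcp_pos: [0.5939, 0.0569, 0.095]
tool_rot: [0.885, 0.465, -0.002, -0.001]
wrist_force: [-0.5, 1.0, -0.2]
gripper_width: -0.0002
grasp_force: 0.0
```

>>> send_rows:
  targets:
    - {"xyz": [-0.004, 0, 0], "rot": [0, 0, 0]}
    - {"xyz": [-0.004, 0, 0], "rot": [0, 0, 0]}
    - {"xyz": [-0.002, 0, 0], "rot": [0, 0, 0]}
    - {"xyz": [0, 0, 0], "rot": [0, 0, 0]}

```text
t: 9.55
tcp_pos: [0.5901, 0.0482, 0.0983]
tool_rot: [0.885, 0.465, 0.001, 0.0]
wrist_force: [0.3, 0.7, 0.2]
gripper_width: -0.0001
grasp_force: 0.0
```

>>> send_rows:
  targets:
    - {"xyz": [-0.0011, 0.0006, 0], "rot": [0, 0, 2]}
    - {"xyz": [0, 0, 0], "rot": [0, 0, 0]}

```text
t: 9.75
tcp_pos: [0.59, 0.0475, 0.0977]
tool_rot: [0.893, 0.449, 0.0, 0.0]
wrist_force: [0.7, 0.4, -0.1]
gripper_width: -0.0
grasp_force: 0.0
```

>>> send_rows:
  targets:
    - {"xyz": [-0.0011, 0.0006, 0], "rot": [0, 0, 2]}
    - {"xyz": [0, 0, 0], "rot": [0, 0, 0]}

```text
t: 9.95
tcp_pos: [0.5897, 0.0464, 0.0973]
tool_rot: [0.901, 0.434, 0.0, 0.0]
wrist_force: [0.2, 1.1, -0.2]
gripper_width: 0.0
grasp_force: 0.1
```

```bash
python3 -c "
from h import *
rel()"
```

```text
off,r [0.0204 0.0329] parallel a 113.0
t 9.95 tcp [0.5897 0.0464 0.0973] thx 51.4 z [ 0. -0. -1.] F [ 0.19  1.11 -0.18] w 2.3090660113597665e-05
```

>>> send_rows:
  targets:
    - {"xyz": [-0.001, 0, 0], "rot": [0, 0, 0]}
    - {"xyz": [0, 0, 0], "rot": [0, 0, 0]}

```text
t: 10.15
tcp_pos: [0.589, 0.0456, 0.0973]
tool_rot: [0.901, 0.434, -0.0, 0.0]
wrist_force: [0.7, 0.4, 0.6]
gripper_width: -0.0003
grasp_force: 0.0
```

>>> send_rows:
  targets:
    - {"xyz": [-0.001, 0, 0], "rot": [0, 0, 0]}
    - {"xyz": [0, 0, 0], "rot": [0, 0, 0]}

```text
t: 10.35
tcp_pos: [0.588, 0.0446, 0.0972]
tool_rot: [0.901, 0.434, -0.0, -0.0]
wrist_force: [-0.2, 0.0, -0.1]
gripper_width: 0.0001
grasp_force: 0.0
```

>>> send_rows:
  targets:
    - {"xyz": [-0.001, 0, 0], "rot": [0, 0, 0]}
    - {"xyz": [0, 0, 0], "rot": [0, 0, 0]}

```text
t: 10.55
tcp_pos: [0.5874, 0.0438, 0.0972]
tool_rot: [0.901, 0.434, -0.0, -0.0]
wrist_force: [-1.0, 0.0, 0.5]
gripper_width: 0.0001
grasp_force: 0.0
```

```bash
python3 -c "
from h import *
rel();ang('w5');d=shot('side','d4');P5=load('d3')
for f in('d2','d3','d4'):
    m=load(f)['image'][222:236,285:316].sum(2); print(f); print('\n'.join(' '.join('%3d'%v for v in r) for r in m[::2,10:]))
"
```

```text
off,r [0.0169 0.0328] parallel a 112.9
t 10.55 tcp [0.5874 0.0438 0.0972] thx 51.4 z [-0.001 -0.    -1.   ] F [-1.04  0.03  0.46] w 8.91278414462605e-05
d2
 86  86  87  84  89 103 121 209 290 269 356 335 215 118  93  82  81  79  81  89  78
 87  87  88  92  93  97 141 309 424 353 411 422 272 130  90  88  91  85  90  81  96
 87  87  86  90  85  79 137 307 420 336 343 380 262 131  84  89  92  87  84  82  85
 87  91 111 138 164 188 197 305 413 358 359 378 286 196 123  87  78  77  73  75  78
 88  82 104 133 155 171 147 137 134 135 131 108  89 108 204 263 293 320 288 285 390
 70  72  77  73  69  71  73  68  71  72  71  61  50 196 456 560 570 590 588 534 625
 78  76  74  71  72  70  74  77  73  66  68  58  46 226 512 572 548 531 531 520 549
d3
 83  82  88  87  87  89  87  90  86  82  81  88  83  89  79  85  86  79  79  85  88
 86  87  88  82  90  90  85  83  87  87  78  90  80  82  88  93  84  83  87  87  91
 85  80  87  85  84  83  82  83  78  81  84  81  81  84  82  85  90  88  87  89  84
 75 101 186 174 142 138 139 141 131 101  76  70  77  82  73  71  75  75  74  76  75
117 164 262 273 256 261 287 341 410 424 421 414 416 404 324 277 288 317 289 281 388
 69  72  67  64  60  60  59  58  57  56  49  52  37 179 450 548 569 586 587 532 620
 67  77  69  78  72  71  71  71  72  67  70  60  51 227 511 571 540 529 522 519 548
d4
 89  83  90  82  90  89 101 120 154 159 126 126 121 119 114 111 104 101 106  98  97
 86  91  88  86  84  88  87 166 337 374 320 401 384 234 127 103  87  88  89  85  92
 92  86  83  87  90  88  80 170 365 437 371 425 405 251 124  98  87  86  88  93  89
 83  74  74  75  73  68  80 161 362 445 358 414 402 248 124  89  89  76  74  71  74
148 245 429 540 424 279 210 226 368 439 363 430 409 246 130 190 274 319 291 283 392
 64  61  57  61  59  63  81  89 129 156 159 200 197 204 330 486 561 594 590 538 628
 74  70  73  70  66  71  72  71  64  63  60  43 155 412 574 575 544 532 528 523 549
```

>>> send_rows:
  targets:
    - {"xyz": [0.006, 0, 0], "rot": [0, 0, 0]}
    - {"xyz": [0.006, 0, 0], "rot": [0, 0, 0]}
    - {"xyz": [0, 0, -0.045], "rot": [0, 0, 0]}
    - {"xyz": [0, 0, -0.045], "rot": [0, 0, 0]}
    - {"xyz": [0, 0, -0.02], "rot": [0, 0, 0]}

```text
t: 11.15
tcp_pos: [0.5978, 0.0546, 0.2112]
tool_rot: [0.901, 0.434, 0.003, 0.001]
wrist_force: [1.1, 0.2, 0.1]
gripper_width: -0.0004
grasp_force: 0.0
```

>>> send_rows:
  targets:
    - {"xyz": [0, 0, 0], "rot": [0, 0, 0]}
    - {"xyz": [0, 0, 0], "rot": [0, 0, 0]}
    - {"xyz": [0, 0, 0], "rot": [0, 0, 0]}

```text
t: 11.45
tcp_pos: [0.5942, 0.0536, 0.2059]
tool_rot: [0.901, 0.434, -0.001, -0.0]
wrist_force: [-0.7, 1.0, -0.2]
gripper_width: 0.0001
grasp_force: 0.0
```

```bash
python3 -c "
from h import *
ang('w6');im=cv2.imread('pics/w6.png');cv2.imwrite('pics/c6.png',cv2.resize(im[200:350,180:400],None,fx=3,fy=3))
d=load('w6');print(((proj(d,W(P,marks()+[[0,.045,.0945],tip(np.pi*2/3)]))-[180,200])*3).round().tolist())
t=pose([.035,-.075],.165,52); plan(t,4)"
```

```text
line [349.3 271.4] [344 267  11  10  87] axis [273.3 281.4] angle 85
line [305.5 285.9] [286 283  44   6 122] axis [273.3 281.4] angle 118
[[206.0, -3.0], [318.0, -19.0], [423.0, 23.0], [491.0, 109.0], [503.0, 210.0], [461.0, 299.0], [380.0, 355.0], [280.0, 244.0], [463.0, 265.0]]
from [0.5941 0.0535 0.2056] to [ 0.5526 -0.0739  0.184 ] F [ 0.64 -0.42 -0.19] t 11.5
[-0.0314, 0.0118, 0.0055] [-0.03, 0.03, -0.13]
[-0.0314, 0.0117, 0.0054] [-0.03, 0.03, -0.13]
[-0.0314, 0.0116, 0.0054] [-0.03, 0.03, -0.13]
[-0.0314, 0.0115, 0.0054] [-0.03, 0.03, -0.13]
```

View pics/c6.png

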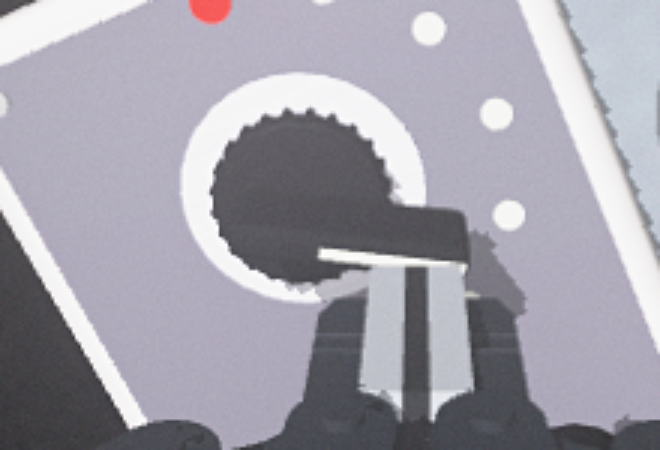

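The red mark is at (210,5), the fourth white mark at (508,215), and the pointer end at (467,265). Prediction for mark 4 is (463,265), so the pointer is at mark 4. Now over the green button.

>>> send_rows:
  targets:
    - {"xyz": [-0.0315, 0.0115, 0.0055], "rot": [0, 0, 0]}
    - {"xyz": [-0.0315, 0.0115, 0.0055], "rot": [0, 0, 0]}
    - {"xyz": [-0.0315, 0.0115, 0.0055], "rot": [0, 0, 0]}
    - {"xyz": [-0.0315, 0.0115, 0.0055], "rot": [0, 0, 0]}
    - {"xyz": [0, 0, 0], "rot": [0, 0, 0]}

```text
t: 12.0
tcp_pos: [0.5488, -0.0798, 0.183]
tool_rot: [0.903, 0.43, -0.004, -0.0]
wrist_force: [-0.3, 0.2, -0.8]
gripper_width: 0.0004
grasp_force: 0.0
```

>>> send_rows:
  targets:
    - {"xyz": [0, 0, 0], "rot": [0, 0, 0]}
    - {"xyz": [0, 0, 0], "rot": [0, 0, 0]}

```text
t: 12.2
tcp_pos: [0.553, -0.0723, 0.1848]
tool_rot: [0.901, 0.435, -0.0, -0.001]
wrist_force: [1.1, -0.3, -0.6]
gripper_width: -0.0001
grasp_force: 0.0
```

```bash
python3 - <<'E'
from h import *
ang('w7');d=load('w7')
def hue(d,g):
    im=cv2.cvtColor(d['image'],cv2.COLOR_RGB2HSV);m=((im[...,1]>120)&(im[...,2]>60)&(abs(im[...,0].astype(int)-g)<12)).astype('uint8')
    n,l,st,c=cv2.connectedComponentsWithStats(m)
    return [(c[i].round(1).tolist(),st[i].tolist()) for i in range(1,n) if st[i,4]>25]
print('wrist green',hue(d,65),'pred',proj(d,W(P,[[.035,-.075,.077]])))
g=shot('side','d5');print('side pred tip k4,axis',proj(g,W(P,[tip(np.pi*2/3),tip(np.pi/2)])).round(1).tolist(),'green',hue(g,65),proj(g,W(P,[[.035,-.075,.077]])))
print(g['image'][224:238:1,295:313].sum(2))
plan(pose([.035,-.075],.085,52),3)
E
```

```text
line [227.2 104.1] [196  98  63  13 286] axis [179.9  96.6] angle 120
wrist green [([320.0, 246.1], [302, 227, 38, 39, 1175])] pred [[317.99330704 248.06048228]]
side pred tip k4,axis [[308.2, 231.8], [309.2, 228.7]] green [([310.7, 253.1], [306, 250, 10, 7, 58])] [[311.0299401  251.16467136]]
[[ 86  91  88  92  89  88  88  85  83  88  79  81 135 196 163 204 292 268]
 [ 85  89  84  86  86  90  88  85  80  87  84  74  78  80  77  91 122 122]
 [ 89  80  85  90  94  87  88  84  85  84  82  82  80  83  76  83  81  79]
 [ 85  85  78  81  77  79  74  81  78  90  84  88  83  85  85  86  88  85]
 [ 68  76  72  74  70  74  68  68  77  85  79  78  85  79  79  83  76  77]
 [104 135 226 299 280 212 158 134 109  82  72  70  67  64  61  62  60  64]
 [146 240 424 559 518 408 318 294 261 237 236 232 259 261 244 263 291 325]
 [ 91 123 218 299 277 244 260 337 393 419 434 431 490 506 518 548 587 632]
 [ 65  61  56  58  61  71 111 162 201 218 231 226 302 415 515 554 567 592]
 [ 63  64  60  63  62  55  55  60  50  61  55  49 138 347 487 529 528 528]
 [ 76  64  72  72  64  72  67  61  63  68  53  44 151 406 567 567 540 529]
 [ 72  72  75  74  71  69  67  67  66  70  60  51 210 545 718 675 574 534]
 [ 73  73  71  64  70  70  72  64  71  66  61  44 185 505 679 635 550 523]
 [ 66  71  72  69  72  66  67  63  55  57  52  42 143 385 539 549 529 520]]
from [ 0.5532 -0.072   0.1851] to [ 0.5526 -0.0739  0.104 ] F [-0.31  0.92  0.58] t 12.3
[-0.0007, 0.0003, 0.027] [-0.01, -0.01, -0.13]
[-0.0006, 0.0003, 0.027] [-0.01, -0.01, -0.13]
[-0.0006, 0.0003, 0.027] [-0.01, -0.01, -0.13]
```

Now unobstructed, the pointer measures 120°, exactly mark 4. I press the green button.

>>> send_rows:
  targets:
    - {"xyz": [-0.0005, 0.0005, 0.03], "rot": [0, 0, 0]}
    - {"xyz": [-0.0005, 0.0005, 0.03], "rot": [0, 0, 0]}
    - {"xyz": [-0.0005, 0, 0.02], "rot": [0, 0, 0]}
    - {"xyz": [0, 0, 0], "rot": [0, 0, 0]}

```text
t: 12.7
tcp_pos: [0.5509, -0.074, 0.1029]
tool_rot: [0.9, 0.435, -0.002, -0.002]
wrist_force: [0.2, -0.2, -0.8]
gripper_width: 0.0001
grasp_force: 0.0
```

>>> send_rows:
  targets:
    - {"xyz": [0, 0, 0.003], "rot": [0, 0, 0]}
    - {"xyz": [0, 0, 0.003], "rot": [0, 0, 0]}
    - {"xyz": [0, 0, 0.003], "rot": [0, 0, 0]}
    - {"xyz": [0, 0, 0], "rot": [0, 0, 0]}

```text
t: 13.1
tcp_pos: [0.5528, -0.0755, 0.0967]
tool_rot: [0.901, 0.434, 0.0, 0.0]
wrist_force: [-0.7, 0.4, 0.8]
gripper_width: -0.0004
grasp_force: 0.0
```

>>> send_rows:
  targets:
    - {"xyz": [0, 0, 0.002], "rot": [0, 0, 0]}
    - {"xyz": [0, 0, 0.002], "rot": [0, 0, 0]}
    - {"xyz": [0, 0, 0], "rot": [0, 0, 0]}

```text
t: 13.4
tcp_pos: [0.5529, -0.0756, 0.0925]
tool_rot: [0.901, 0.434, 0.0, 0.0]
wrist_force: [0.0, -0.8, 2.6]
gripper_width: -0.0001
grasp_force: 1.3
```

Contact at 2.6 N. I continue to the stop.

>>> send_rows:
  targets:
    - {"xyz": [0, 0, 0.002], "rot": [0, 0, 0]}
    - {"xyz": [0, 0, 0.002], "rot": [0, 0, 0]}
    - {"xyz": [0, 0, 0], "rot": [0, 0, 0]}

```text
t: 13.7
tcp_pos: [0.553, -0.0756, 0.0899]
tool_rot: [0.901, 0.434, 0.0, 0.0]
wrist_force: [-3.0, 0.3, 14.9]
gripper_width: 0.0001
grasp_force: 7.7
```

>>> send_rows:
  targets:
    - {"xyz": [0, 0, 0.001], "rot": [0, 0, 0]}
    - {"xyz": [0, 0, 0.001], "rot": [0, 0, 0]}
    - {"xyz": [0, 0, 0], "rot": [0, 0, 0]}

```text
t: 14.0
tcp_pos: [0.553, -0.0756, 0.0896]
tool_rot: [0.901, 0.434, 0.0, 0.0]
wrist_force: [-4.3, 1.2, 29.6]
gripper_width: -0.0001
grasp_force: 14.7
```

Bottomed out: the force rises steeply at TCP z 0.090. I release and withdraw.

>>> send_rows:
  targets:
    - {"xyz": [0, 0, -0.005], "rot": [0, 0, 0]}
    - {"xyz": [0, 0, -0.01], "rot": [0, 0, 0]}
    - {"xyz": [0, 0, -0.03], "rot": [0, 0, 0]}
    - {"xyz": [0, 0, -0.04], "rot": [0, 0, 0]}
    - {"xyz": [0, 0, -0.04], "rot": [0, 0, 0]}

```text
t: 14.5
tcp_pos: [0.5514, -0.0756, 0.2118]
tool_rot: [0.901, 0.434, -0.001, -0.001]
wrist_force: [0.5, -0.6, -0.1]
gripper_width: -0.0003
grasp_force: 0.0
```

>>> send_rows:
  targets:
    - {"xyz": [0, 0, -0.03], "rot": [0, 0, 0]}
    - {"xyz": [0, 0, -0.02], "rot": [0, 0, 0]}
    - {"xyz": [0, 0, 0], "rot": [0, 0, 0]}
    - {"xyz": [0, 0, 0], "rot": [0, 0, 0]}
    - {"xyz": [0, 0, 0], "rot": [0, 0, 0]}

```text
t: 15.0
tcp_pos: [0.5513, -0.0755, 0.2597]
tool_rot: [0.901, 0.434, -0.001, -0.001]
wrist_force: [-0.3, -0.0, -0.8]
gripper_width: 0.0003
grasp_force: 0.0
```

```bash
python3 -c "
from h import *
ang('w8');state();print(arm.sign_off())"
```

```text
line [232.5  31.6] [228  26  10  12 100] axis [215.4 100.3] angle 20
line [266.5  46.4] [262  41  10  12  96] axis [215.4 100.3] angle 21
line [289.4  76.5] [285  71  10  12  89] axis [215.4 100.3] angle 36
line [250.7 105.9] [228 102  46   9 157] axis [215.4 100.3] angle 120
line [258.1 166.7] [254 162   9  10  73] axis [215.4 100.3] angle 21
t 15.05 tcp [ 0.5513 -0.0755  0.2596] thx 51.4 z [-0.004  0.    -1.   ] F [-0.1  -0.42  0.06] w -5.594364514404609e-05
the job is handed in; nothing more can be done
None
```

The selector reads 120° (the fourth white mark), the green button was then pressed to its stop and released, and the hand is clear; the job was handed in at 15 s, and the judge's result was not reported.

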